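# Brace the cast junction box and unscrew its inspection cap

## Robot

A 6-joint arm with a two-finger parallel gripper is mounted at the origin on the work surface. World frame = base frame: x ahead of the robot, y to its left, z up, the work surface at z = 0. Lengths are in m, angles in rad, forces in N, time in s.
With the tool pointing down it reaches from about 0.325 to 0.875 m from the base axis. Payload 4.4 kg.
Tool frame: the origin (TCP) lies on the centre line of the jaws, within the pads' length; the fingertips stand 25 mm ahead of it and the grasp point (between the pads) lies 6 mm ahead of it; z points along the fingers, y is the line along which they close (so a half turn about z gives the same grasp; the last joint's range is limited). The gripper opens to 85 mm and grips with 20 to 120 N. Pads are 22 mm wide; open, the fingers measure 114 mm over their backs; the gripper's body (76 mm by 85 mm) begins 54 mm behind the grasp point. The pads swing forward as they close: fully open they stand 13 mm farther back than shut.
Start: joints at [-1.395, 0.207, 1.542, -0, 1.393, -0.15], TCP at [0.185, -0.545, 0.226] pointing down, gripper open.
Joint ranges: [-2.73, 2.73], [-0.86, 2.22], [0.23, 2.46], [-1.11, 4.25], [0.08, 2.63], [-2.82, 2.82]. Speed limits (rad/s): [2.79, 2.79, 3.14, 3.14, 3.14, 3.14].

## Interface

Orientations are given as [roll, pitch, yaw] about the fixed x, y, z axes, in that order (R = Rz(yaw) Ry(pitch) Rx(roll)).
In Python, from plant import * gives the robot as it stands.
- The arm moves only by the tool carry_out, never from a script. Its argument "targets" is a list of rows, each an object with "offset": the shift along the tool's x, y, z in m, a list of three; "angular": the turn, a rotation vector about the tool's x, y, z in degrees, a list of three; "fingers": the opening in per cent of the stroke, from 0 (shut) to 100 (fully open). In form: [{"offset": [dx, dy, dz], "angular": [wx, wy, wz], "fingers": fingers}, ...]. A call has 1 to 5 rows; each row shifts and turns the commanded pose from where the row before left it, along the tool's axes as they then stand; what a row does not reach is not made up. A row lasts 1/8 s, in which the tool goes at most 62.5 mm and 10.7 degrees, less where a joint would pass 70% of its speed; a pose out of reach is approached as far as the arm can. A call is refused whole if a number of a shift passes 0.0625 or a number of a turn 10.7, either way. A call with a gripper value outside its range is refused whole. The fingers move at their own pace and stop on an object; "newtons" is the grip in N (left out, the last holds). Time passes only in rows, so rows that do not move let the fingers close. It gives the time, the measured TCP pose, the force, the opening and the grip force at its end, in the units of the state.
- sense(): the state, without advancing time (a new reading comes with each control period).
- camera(name): name is "scene" or "side" or "wrist"; returns the picture (384x512x3 uint8, red, green, blue); there is no depth.
- camera_model(name): a dict with "intrinsics" (3x3 intrinsics, pixels), "R" (3x3) and "t" (3): a world point X has camera coordinates R X + t. Camera axes: x right, y down, z forward; pixel columns grow to the right and rows downward; lengths in m; the calibration is good to about 2 mm. The wrist camera is an equidistant fisheye: a pixel r from the principal point sees the ray r / f radians off the axis. A picture is of the moment at which its call begins: read the wrist's pose just before it. camera_model takes no time and is no camera call; for the wrist camera it gives the pose at the moment of the call.
- job_done(): hands the job in; it is judged then, once.
The state is a dict: "clock": time; "q": joint angles; "qvel": joint speeds; "joint_efforts": joint torques, N m; "position": TCP position; "ee_rot": TCP orientation; "ft_force": force on the tool from outside, world axes, zero at the start; "torque": the same for the moment, N m; "finger_gap": opening from 0.0 (shut) to 1.0 (fully open); "gripper_force": force on a finger pad.
Only numpy, scipy, OpenCV 4.12 (cv2) and the standard library are available. Lean on these libraries where they do the work, as an engineer would, in place of code of your own. Each camera call takes 0.05 s, during which the arm holds its last target. There are 200 camera calls.

## Task

Slide the black grip of the yellow brace fully home to its end stop, so that the grey cast junction box is pushed up to the end fence of the jig and braced there. Then take the red bar of the tight cap and unscrew it anticlockwise (seen from above) a fifth of a turn, just until the thread lets go and no further, lift the cap straight up clear of the neck, and finish while still holding it there, level and about 2 cm above the neck, without letting go or putting it down. Leave the brace home, the box seated in the jig and the other things on the table alone.

Things in the scene. Friction and masses are not known exactly. Their poses are not given: they have to be found in the camera images.
- jig: Fixed aluminium jig plate, 130 (x) x 290 (y) x 12 mm. Origin on the table under the braced box's centre; the plate runs from y = -215 to +75 mm. Dark side fences (inner faces x = +/-57.5 mm, top z = 25 mm) leave the box 2.5 mm play each side; end fence at +y (inner face y = 51 mm, with a lip to z = 27.5 mm). The brace slides along the jig's +y, towards the box.
- brace (a joint): Slide of the yellow brace along the jig's +y, in m: 0 = fully back, 0.060 = home at its end stop. Starts at 0 to 0.025. About 5 N of friction, plus about 5 N when it pushes the box along; it stays where it is left. Home, its jaw stands about 1 mm from the box's flange and its lip overlaps the flange.
- brace_grip (a point): Centre of the top of the brace's upright black grip, 18 mm (jig x) x 28 mm (jig y), standing from 24 mm to 85 mm above the table. At joint value b it is at jig y = -175 mm + b, jig x = 0. The grip is clear on all sides; the box's wall stays at least 70 mm from its centre.
- housing: Loose grey cast junction box, 0.8 kg, on the jig plate: flange 110 (x) x 100 (y) x 8 mm, body 90 x 80 mm up to 70 mm, brass gland on its -x side, upright neck of 46 mm diameter with three lips from 70 to 88 mm. Origin: centre of its underside, on the neck's axis, 12 mm above the table. Starts 4 to 12 mm short (jig -y) of the jig's origin, parallel to the jig.
- thread (a joint): Turn of the cap's thread, rad, anticlockwise from above: 0 = tight. The dark ring round the neck turns with the cap (0.05 rad play) and stays where left once the cap is lifted off. Equally stiff all the way, about 0.3 N m. The cap is held down until about 1.0 and lifts off between 1.05 and 1.4 (best 1.2); past 1.5 the thread is overrun; stop at 1.65.
- cap: Loose round grey metal cap, 0.14 kg, 72 mm diameter, 20 mm high to its disc top, with a red grip bar 52 (cap x) x 16 (cap y) x 28 mm high on it. Origin: centre of its lower rim, 76 mm above the housing's origin when screwed on. When tight its axes lie along the housing's. The neck stands 12 mm up into it, so lifting it 32 mm leaves its rim 20 mm above the neck.
- cap_grip (a point): Centre of the top face of the cap's red bar, 48 mm above the cap's lower rim; the bar stands 28 mm proud of the cap's disc.
- gland: Bystander: brass cable gland, 32 mm diameter, 42 mm high. Origin: centre of its underside.
- grease: Bystander: small jar with a yellow lid, 54 mm diameter, 60 mm high. Origin: centre of its underside.
- locknut: Bystander: flat steel locknut ring, 48 mm diameter, 9 mm high. Origin: centre of its underside.
- lens: Bystander: red lamp lens, 44 mm diameter, 31 mm high. Origin: centre of its underside.
- driver: Bystander: screwdriver with an orange handle, 190 mm long, lying beyond the jig. Origin: on its underside near its middle.
- spanner: Bystander: steel wrench, 180 mm long, lying beyond the jig. Origin: on its underside near its middle.
There are look-alikes about, which are no part of the job. What is meant by the cap is not orange or purple, and is the smaller of those in its own colour.

How it is judged:
On the way, in this order (a step that is already met when the one before it is completed fails the run):
1. the brace is slid home to its end stop, the cap still screwed on (value of joint brace above 0.056 m and value of joint thread below 0.3 rad), for 0.2 s.
2. the cap is unscrewed until its thread lets go, with the brace home (value of joint thread above 0.97 rad and value of joint brace above 0.055 m), for 0.1 s.
At the end, for the whole second after the job is handed in: Cap gripped (over 1 N), still, level within 0.15 rad, within 15 mm of the neck axis, raised 17 to 57 mm from its screwed-on height, not touching the box; thread at 0.97 to 1.5; brace at 0.055 or more; box upright, seated within 4 mm and within 8 mm of its braced place (all of step 2 and z of cap in the frame of housing between 0.093 and 0.133 m and horizontal distance between cap and housing below 0.015 m and angle between cap's own z axis and vertical below 0.15 rad and linear speed of cap below 0.03 m/s and contact force between the fingers and cap above 1 N and contact force between cap and housing below 0.05 N and value of joint thread below 1.5 rad and y of housing in the frame of jig above -0.008 m and z of housing in the frame of jig below 0.016 m and angle between housing's own z axis and vertical below 0.05 rad); the arm keeps its last pose, push and grip.
It fails at once if the cap is unscrewed while the box is not braced (value of joint thread above 0.3 rad and value of joint brace below 0.054 m).
It fails at once if the cap is turned on well past where the thread lets go (value of joint thread above 1.5 rad).
It fails at once if the box is lifted or tipped out of the jig (z of housing in the frame of jig above 0.022 m or angle between housing's own z axis and vertical above 0.12 rad).
It fails at once if a bystander is disturbed (distance of any of gland, grease, locknut, lens, driver, spanner from where it was at the start of the episode above 0.03 m).
It also fails if it takes over 45 s, if anything falls off the work surface, if the arm or the gripper's body presses on something with over 40 N, if the wrist force passes 120 N, or if a joint passes its speed limit or range.

## Working session

There is one attempt and no reset: what is moved stays moved. The work goes in short steps, Python scripts to look and compute and a tool call to move; the robot and the scene stay as the last step left them, time stands still between calls to the robot, and variables do not carry over. Pictures are saved under pics/ and viewed, at most 10 in all, crops included, and the job is handed in when it is done.

Besides the shell and the picture viewer there is one more tool, called after "Emit:" as name(argument=value, ...) on one line, values as JSON. carry_out: Moves the arm, as the interface text tells. Its arguments: {"type":"object","properties":{"targets":{"type":"array"},"newtons":{"type":"number"}},"required":["targets"]}

```bash
mkdir -p pics; ls; python3 - <<'E'
from plant import *
import cv2,numpy as np
print(sense())
for n in ("scene","side"):
    im=camera(n); cv2.imwrite(f"pics/{n}0.png",cv2.resize(im[:,:,::-1],(768,576),interpolation=cv2.INTER_CUBIC)); cv2.imwrite(f"{n}_raw.png",im[:,:,::-1])
    print(n,camera_model(n))
E
```

```text
pics
{'clock': 0.0, 'q': array([-1.39450704e+00,  2.07467774e-01,  1.54301613e+00, -5.28246817e-06,
        1.39347314e+00, -1.50511505e-01]), 'qvel': array([ 3.58998304e-05, -1.36121997e-03, -8.19920636e-04, -5.22130631e-04,
        1.49827692e-06, -1.39884623e-03]), 'joint_efforts': array([ 1.05192175e-03, -3.83030069e+01, -2.91595781e+01, -5.35849722e-05,
        1.04842486e-02, -2.12168096e-06]), 'position': array([ 0.18442459, -0.54378614,  0.22526916]), 'ee_rot': array([-3.13925421e+00, -3.49387446e-04,  3.26801324e-01]), 'ft_force': array([ 0.54708062,  0.25103348, -0.69036675]), 'torque': array([ 0.02843755,  0.0135436 , -0.00575575]), 'gripper_force': 0.0, 'finger_gap': 0.9982456620393343}
scene {'intrinsics': array([[493.7473357 ,   0.        , 259.65573989],
       [  0.        , 493.7473357 , 193.94902907],
       [  0.        ,   0.        ,   1.        ]]), 'R': array([[ 0.35614156,  0.93434669,  0.01262727],
       [ 0.64208793, -0.23487992, -0.72976333],
       [-0.67888606,  0.26800686, -0.68358323]]), 't': array([-0.19191401, -0.27930198,  1.89724061])}
side {'intrinsics': array([[495.78125601,   0.        , 266.7958669 ],
       [  0.        , 495.78125601, 192.60075035],
       [  0.        ,   0.        ,   1.        ]]), 'R': array([[ 0.99132563, -0.13063158, -0.01445287],
       [-0.07781953, -0.49479029, -0.86552105],
       [ 0.10591324,  0.85913791, -0.50066399]]), 't': array([-0.52852369,  0.14930741,  1.39835417])}
```

View pics/scene0.png

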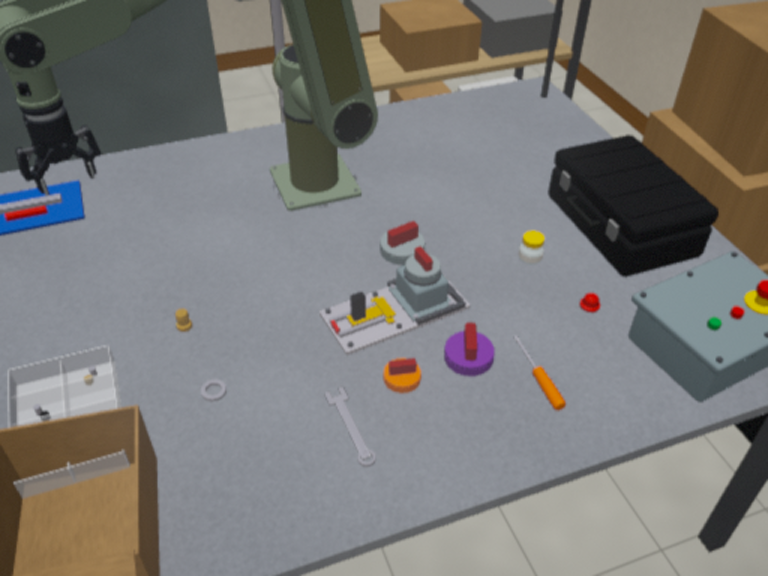

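View pics/side0.png

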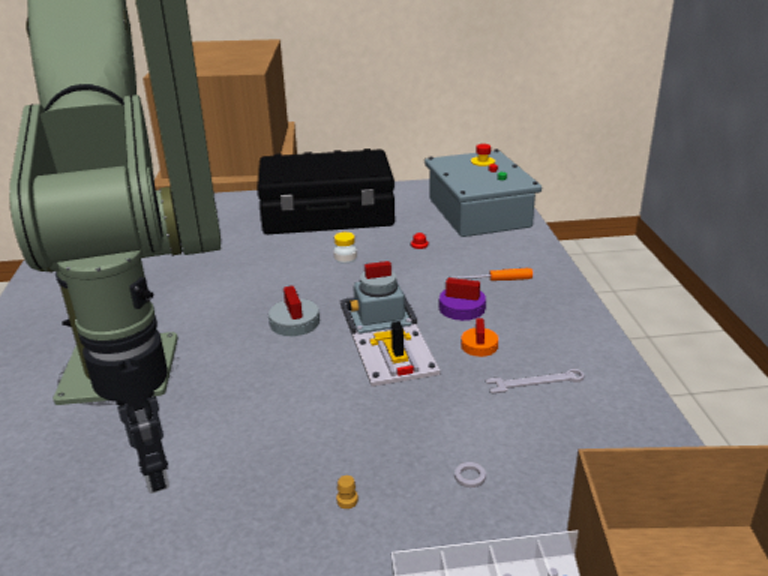

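The first pictures show four cap-like things:
- Small grey cap on the box: scene (423,262), side (378,278).
- Larger grey cap loose on the table: scene (402,240), side (294,315).
- Orange cap: scene (402,374).
- Purple cap: scene (469,350).

The one meant is the grey cap on the box's neck: it is neither orange nor purple, and it is the smaller of the two greys. I'll confirm that in one enlarged crop.

```bash
python3 - <<'E'
import cv2,numpy as np
a=cv2.imread("scene_raw.png")[140:240,205:325]; b=cv2.imread("side_raw.png")[165:265,175:295]
# 120x100 each -> scale 6.6 wide
f=lambda i:cv2.resize(i,None,fx=3.3*1,fy=3.3*1,interpolation=cv2.INTER_CUBIC)
f=lambda i:cv2.resize(i,(400,333),interpolation=cv2.INTER_CUBIC)
cv2.imwrite("pics/crop.png",np.hstack([f(a),f(b)]))
E
```

```text
(no output)
```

View pics/crop.png

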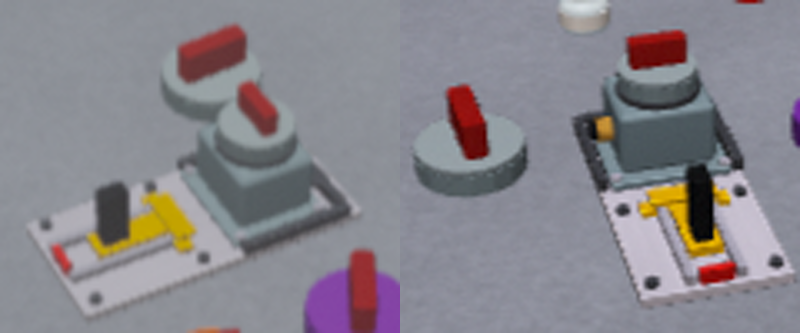

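The crop confirms it: the small grey cap with a red bar sits on the box (left view (258,115), right view (656,60)). The bigger grey one lies loose beside it. The black grip top is at left (111,187) and right (699,171). Next I fit the jig pose.

```bash
cat > h.py <<'E'
from plant import *
import numpy as np, cv2
from scipy.optimize import least_squares
from scipy.spatial.transform import Rotation as Ro
def proj(n,X):
    m=camera_model(n); c=m["R"]@X+m["t"]; p=m["intrinsics"]@c; return p[:2]/p[2]
E
python3 - <<'E'
from h import *
S=lambda u,v:(205+u/3.3333,140+v/3.3333); D=lambda u,v:(175+(u-400)/3.3333,165+v/3.3333)
J=lambda x,y,z:(lambda p:np.array([x,y,z]))
obs=[("scene",S(28,226),(-.065,-.215,.012)),("scene",S(88,313),(.065,-.215,.012)),("scene",S(360,210),(.065,.075,.012)),
("side",D(643,297),(-.065,-.215,.012)),("side",D(797,268),(.065,-.215,.012)),
("scene",S(111,187),'g'),("side",D(699,171),'g'),("scene",S(259,102),'c'),("side",D(656,35),'c')]
def r(p):
    x,y,a,b,h=p; o=[]
    for n,uv,P in obs:
        if P=='g':P=(0,-.175+b,.085)
        if P=='c':P=(0,h,.136)
        c,s=np.cos(a),np.sin(a)
        o+=list(proj(n,np.array([x+c*P[0]-s*P[1],y+s*P[0]+c*P[1],P[2]]))-uv)
    return o
f=least_squares(r,[.45,-.1,0,.01,-.01]);print(f.x.round(4),np.degrees(f.x[2]),np.round(f.fun,1))
x,y,a,b,h=f.x;d=np.array([-np.sin(a),np.cos(a)]);print("grip",np.array([x,y])+d*(b-.175),"cap",np.array([x,y])+d*h)
E
```

```text
[ 0.5018  0.0942  0.1294  0.0184 -0.0094] 7.413839251010636 [-0.3 -0.9 -0.1  0.5  1.1 -0.3 -0.1  0.2 -0.1  0.9  0.5  0.6  0.5  0.2
 -0.4 -1.7  0.4  0.2]
grip [ 0.52203715 -0.06115895] cap [0.50303745 0.08485445]
```

```bash
cat >> h.py <<'E'
def plan(tp,yaw_deg,n):
    s=sense(); p=s["position"].copy(); R=Ro.from_euler("xyz",s["ee_rot"]); yaw=s["ee_rot"][2]
    dw=(np.radians(yaw_deg)-yaw)/n; dp=(np.array(tp)-p)/n
    print("now",p.round(4),s["ee_rot"].round(4),"turn total",np.degrees(dw*n).round(1))
    for i in range(n):
        print((R.inv().apply(dp)).round(3).tolist(), round(-np.degrees(dw),1)); R=Ro.from_euler("z",dw)*R
E
python3 -c "
from h import *
plan([.522,-.061,.16],97.4,13)"
```

```text
now [ 0.1844 -0.5439  0.2254] [-3.1395e+00 -3.0000e-04  3.2680e-01] turn total 78.7
[0.037, -0.027, 0.005] -6.1
[0.039, -0.023, 0.005] -6.1
[0.041, -0.019, 0.005] -6.1
[0.043, -0.014, 0.005] -6.1
[0.044, -0.009, 0.005] -6.1
[0.045, -0.005, 0.005] -6.1
[0.045, 0.0, 0.005] -6.1
[0.045, 0.005, 0.005] -6.1
[0.044, 0.01, 0.005] -6.1
[0.043, 0.014, 0.005] -6.1
[0.041, 0.019, 0.005] -6.1
[0.039, 0.023, 0.005] -6.1
[0.037, 0.027, 0.005] -6.1
```

Emit:
carry_out(targets=[{"offset":[0.037,-0.027,0.005],"angular":[0,0,-6.1],"fingers":100},{"offset":[0.039,-0.023,0.005],"angular":[0,0,-6.1],"fingers":100},{"offset":[0.041,-0.019,0.005],"angular":[0,0,-6.1],"fingers":100},{"offset":[0.043,-0.014,0.005],"angular":[0,0,-6.1],"fingers":100},{"offset":[0.044,-0.009,0.005],"angular":[0,0,-6.1],"fingers":100}])

```text
clock: 0.72
position: [0.3144, -0.3572, 0.2009]
ee_rot: [-3.141, -0.0, 0.862]
ft_force: [0.6, 0.2, -0.2]
finger_gap: 0.999
gripper_force: 0.0
```

Emit:
carry_out(targets=[{"offset":[0.045,-0.005,0.005],"angular":[0,0,-6.1],"fingers":100},{"offset":[0.045,0,0.005],"angular":[0,0,-6.1],"fingers":100},{"offset":[0.045,0.005,0.005],"angular":[0,0,-6.1],"fingers":100},{"offset":[0.044,0.01,0.005],"angular":[0,0,-6.1],"fingers":100},{"offset":[0.043,0.014,0.005],"angular":[0,0,-6.1],"fingers":100}])

```text
clock: 1.35
position: [0.4431, -0.1717, 0.176]
ee_rot: [-3.141, -0.0, 1.395]
ft_force: [0.4, 0.1, 0.5]
finger_gap: 1.002
gripper_force: 0.0
```

Emit:
carry_out(targets=[{"offset":[0.041,0.019,0.005],"angular":[0,0,-6.1],"fingers":100},{"offset":[0.039,0.023,0.005],"angular":[0,0,-6.1],"fingers":100},{"offset":[0.037,0.027,0.005],"angular":[0,0,-6.1],"fingers":100},{"offset":[0,0,0],"angular":[0,0,0],"fingers":100},{"offset":[0,0,0],"angular":[0,0,0],"fingers":100}])

```text
clock: 1.98
position: [0.5196, -0.0612, 0.161]
ee_rot: [-3.14, -0.0, 1.711]
ft_force: [0.3, 0.9, -0.4]
finger_gap: 0.999
gripper_force: 0.0
```

Hovering above the grip; a look with the wrist camera before descending.

```bash
cat >> h.py <<'E'
def fish(m,X):
    c=m["R"]@X+m["t"]; K=m["intrinsics"]; th=np.arctan2(np.hypot(c[0],c[1]),c[2]); u=c[:2]/np.hypot(c[0],c[1]); return K[0,0]*th*u+K[:2,2]
E
python3 - <<'E'
from h import *
m=camera_model("wrist"); im=camera("wrist")[:,:,::-1].copy()
big=cv2.resize(im,(768,576),interpolation=cv2.INTER_CUBIC)
for X in ([.522,-.0612,.085],[.503,.0849,.136]):
    p=fish(m,np.array(X)); print(p*1.5); cv2.circle(big,tuple(int(v*1.5) for v in p),4,(0,255,0),1)
cv2.imwrite("pics/w1.png",big); print(m)
E
```

```text
[384.69548556 296.33380281]
[390.67525208 -23.98888063]
{'intrinsics': array([[297.31863964,   0.        , 253.41407593],
       [  0.        , 297.31863964, 188.03896539],
       [  0.        ,   0.        ,   1.        ]]), 'R': array([[ 0.99009498,  0.14039471, -0.00111937],
       [ 0.13440263, -0.94547205,  0.29667916],
       [ 0.04059385, -0.293891  , -0.95497655]]), 't': array([-0.50571628, -0.14566792,  0.27843011])}
```

View pics/w1.png

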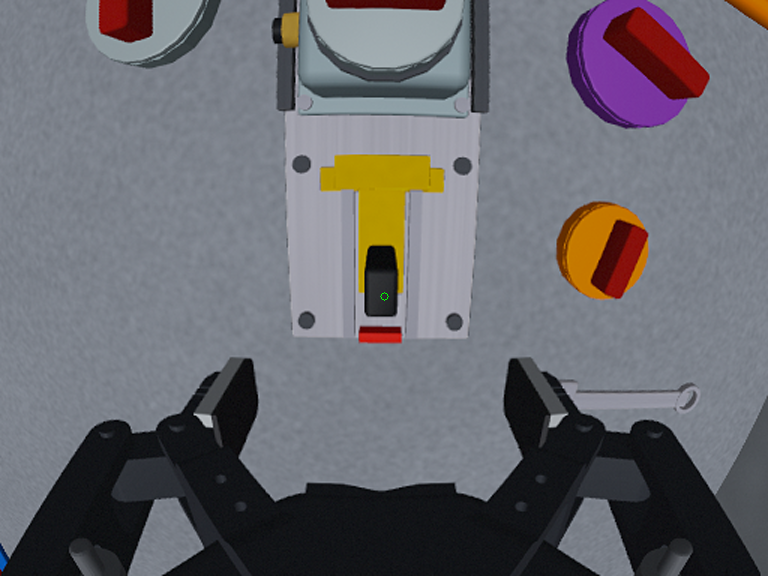

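The wrist view shows the black grip's top centred at about (382,293), within 2 mm of my estimate (384,296). The jig is nearly aligned with the image. I descend and grip.

Emit:
carry_out(targets=[{"offset":[0.001,0.002,0.03],"angular":[0,0,0.6],"fingers":100},{"offset":[0,0,0.035],"angular":[0,0,0],"fingers":100},{"offset":[0,0,0.03],"angular":[0,0,0],"fingers":60},{"offset":[0,0,0],"angular":[0,0,0],"fingers":0},{"offset":[0,0,0],"angular":[0,0,0],"fingers":0}], newtons=50)

```text
clock: 2.65
position: [0.5227, -0.0609, 0.0677]
ee_rot: [3.14, 0.001, 1.699]
ft_force: [1.3, -0.1, -0.2]
finger_gap: 0.373
gripper_force: 0.0
```

Emit:
carry_out(targets=[{"offset":[0,0,0],"angular":[0,0,0],"fingers":0},{"offset":[0,0,0],"angular":[0,0,0],"fingers":0},{"offset":[0,0,0],"angular":[0,0,0],"fingers":0}])

```text
clock: 3.02
position: [0.5198, -0.0611, 0.0683]
ee_rot: [-3.136, 0.002, 1.701]
ft_force: [-9.8, -3.2, 8.1]
finger_gap: 0.193
gripper_force: 49.7
```

Emit:
carry_out(targets=[{"offset":[0.01,-0.002,0],"angular":[0,0,0],"fingers":0},{"offset":[0.013,0,0],"angular":[0,0,0],"fingers":0},{"offset":[0.012,0,0],"angular":[0,0,0],"fingers":0},{"offset":[0.005,0,0],"angular":[0,0,0],"fingers":0},{"offset":[0,0,0],"angular":[0,0,0],"fingers":0}])

```text
clock: 3.65
position: [0.5147, -0.023, 0.0683]
ee_rot: [-3.141, 0.005, 1.702]
ft_force: [-4.0, -7.6, 2.5]
finger_gap: 0.196
gripper_force: 49.2
```

Emit:
carry_out(targets=[{"offset":[0.003,0,0],"angular":[0,0,0],"fingers":0},{"offset":[0.003,0,0],"angular":[0,0,0],"fingers":0},{"offset":[0,0,0],"angular":[0,0,0],"fingers":0}])

```text
clock: 4.03
position: [0.5145, -0.0205, 0.0684]
ee_rot: [-3.141, 0.011, 1.702]
ft_force: [-4.6, -17.0, 0.9]
finger_gap: 0.193
gripper_force: 49.0
```

Emit:
carry_out(targets=[{"offset":[0.004,0,0],"angular":[0,0,0],"fingers":0},{"offset":[0,0,0],"angular":[0,0,0],"fingers":0}])

```text
clock: 4.28
position: [0.5145, -0.0204, 0.0684]
ee_rot: [-3.141, 0.018, 1.703]
ft_force: [-2.8, -29.8, -2.3]
finger_gap: 0.192
gripper_force: 49.1
```

Hard stop: 30 N with no further movement, so the brace is home. I relax, release and rise.

Emit:
carry_out(targets=[{"offset":[-0.006,0,0],"angular":[0,0,0],"fingers":0},{"offset":[0,0,0],"angular":[0,0,0],"fingers":60},{"offset":[0,0,0],"angular":[0,0,0],"fingers":100},{"offset":[0,0,0],"angular":[0,0,0],"fingers":100},{"offset":[0,0,-0.04],"angular":[0,0,0],"fingers":100}])

```text
clock: 4.9
position: [0.5112, -0.0153, 0.1038]
ee_rot: [-3.134, -0.003, 1.701]
ft_force: [0.8, 0.5, -0.9]
finger_gap: 0.994
gripper_force: 0.0
```

Emit:
carry_out(targets=[{"offset":[0,0,-0.06],"angular":[0,0,0],"fingers":100},{"offset":[0,0,-0.05],"angular":[0,0,0],"fingers":100},{"offset":[0,0,0],"angular":[0,0,0],"fingers":100},{"offset":[0,0,0],"angular":[0,0,0],"fingers":100}])

```text
clock: 5.4
position: [0.5141, -0.016, 0.2162]
ee_rot: [-3.141, -0.0, 1.701]
ft_force: [-0.7, 0.2, 0.2]
finger_gap: 0.999
gripper_force: 0.0
```

```bash
python3 - <<'E'
from h import *
m=camera_model("wrist"); im=camera("wrist")[:,:,::-1].copy()
big=cv2.resize(im,(768,576),interpolation=cv2.INTER_CUBIC)
for X in ([.5145,-.0204,.085],[.4997,.0935,.136]):
    p=fish(m,np.array(X)); print(p*1.5); cv2.circle(big,tuple(int(v*1.5) for v in p),4,(0,255,0),1)
cv2.imwrite("pics/w2.png",big)
plan([.4997,.0935,.21],7.4,9)
E
```

```text
[379.911474   274.54464659]
[380.28670956  82.81237741]
now [ 0.5134 -0.0159  0.2151] [-3.1392e+00 -9.0000e-04  1.7009e+00] turn total -90.1
[0.012, 0.0, 0.001] 10.0
[0.012, -0.002, 0.001] 10.0
[0.012, -0.004, 0.001] 10.0
[0.011, -0.006, 0.001] 10.0
[0.009, -0.008, 0.001] 10.0
[0.008, -0.009, 0.001] 10.0
[0.006, -0.011, 0.001] 10.0
[0.004, -0.011, 0.001] 10.0
[0.002, -0.012, 0.001] 10.0
```

View pics/w2.png

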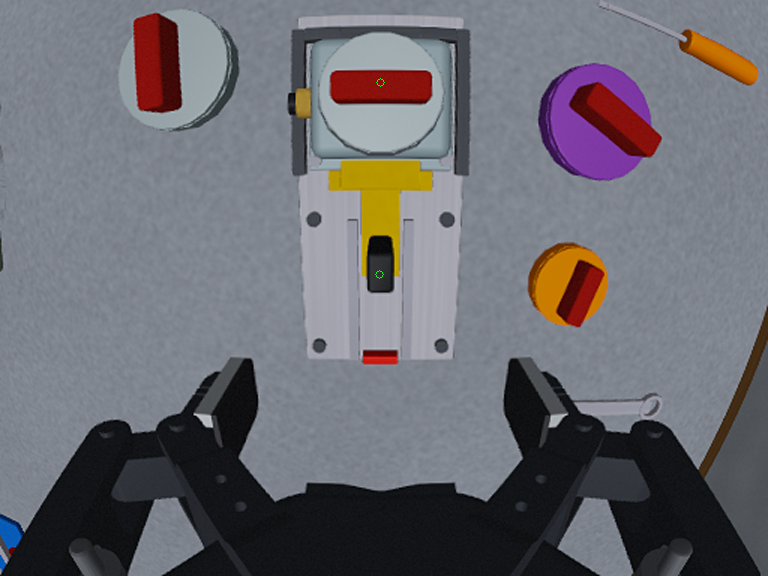

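The brace jaw now overlaps the flange. The bar centre is at about (381,85) against my predicted (380,83), and the bar lies along jig x. I move over it, turn to yaw 7.4° and descend.

Emit:
carry_out(targets=[{"offset":[0.012,0,0.001],"angular":[0,0,10],"fingers":100},{"offset":[0.012,-0.002,0.001],"angular":[0,0,10],"fingers":100},{"offset":[0.012,-0.004,0.001],"angular":[0,0,10],"fingers":100},{"offset":[0.011,-0.006,0],"angular":[0,0,10],"fingers":100},{"offset":[0.009,-0.008,0],"angular":[0,0,10],"fingers":100}])

```text
clock: 6.08
position: [0.5053, 0.0451, 0.2109]
ee_rot: [-3.138, 0.003, 0.822]
ft_force: [0.8, 0.6, -0.1]
finger_gap: 0.999
gripper_force: 0.0
```

Emit:
carry_out(targets=[{"offset":[0.008,-0.009,0.001],"angular":[0,0,10],"fingers":100},{"offset":[0.006,-0.011,0],"angular":[0,0,10],"fingers":100},{"offset":[0.004,-0.011,0.001],"angular":[0,0,10],"fingers":100},{"offset":[0.002,-0.012,0],"angular":[0,0,10],"fingers":100},{"offset":[0,0,0],"angular":[0,0,0],"fingers":100}])

```text
clock: 6.7
position: [0.4991, 0.0931, 0.2093]
ee_rot: [-3.141, 0.004, 0.133]
ft_force: [0.9, 0.4, -0.3]
finger_gap: 0.998
gripper_force: 0.0
```

```bash
python3 -c "
from h import *
plan([.4998,.0933,.137],7.4,2)"
```

```text
now [0.4991 0.0931 0.2093] [-3.1411  0.0042  0.1331] turn total -0.2
[0.001, -0.0, 0.036] 0.1
[0.001, -0.0, 0.036] 0.1
```

Emit:
carry_out(targets=[{"offset":[0.001,0,0.036],"angular":[0,0,0],"fingers":100},{"offset":[0,0,0.036],"angular":[0,0,0],"fingers":70},{"offset":[0,0,0],"angular":[0,0,0],"fingers":30},{"offset":[0,0,0],"angular":[0,0,0],"fingers":0},{"offset":[0,0,0],"angular":[0,0,0],"fingers":0}], newtons=70)

```text
clock: 7.32
position: [0.503, 0.0925, 0.1413]
ee_rot: [3.141, -0.003, 0.13]
ft_force: [0.8, 0.1, 0.2]
finger_gap: 0.144
gripper_force: 0.0
```

Emit:
carry_out(targets=[{"offset":[0,0,0],"angular":[0,0,0],"fingers":0},{"offset":[0,0,0],"angular":[0,0,0],"fingers":0}])

```text
clock: 7.58
position: [0.5021, 0.0926, 0.1403]
ee_rot: [3.141, -0.002, 0.13]
ft_force: [-0.2, -0.7, 0.1]
finger_gap: 0.004
gripper_force: 0.0
```

The fingers shut to 0, so they have not gripped the bar. I look before doing anything else.

```bash
python3 - <<'E'
from h import *
print(sense()["position"],sense()["finger_gap"],sense()["gripper_force"],sense()["ft_force"])
w=camera("wrist")[:,:,::-1]; s=camera("side")[155:255,190:290,::-1]; c=camera("scene")[130:230,225:325,::-1]
r=lambda i,z:cv2.resize(i,z,interpolation=cv2.INTER_CUBIC)
cv2.imwrite("pics/m.png",np.hstack([r(w,(480,360)),np.vstack([r(s,(300,300)),r(c,(300,300))])[:600][:360*2] if 0 else r(np.vstack([s,c]),(180,360))]))
big=np.zeros((600,800,3),np.uint8); big[:375,:500]=r(w,(500,375)); big[:300,500:]=r(s,(300,300)); big[300:,500:]=r(c,(300,300)); cv2.imwrite("pics/m.png",big)
E
```

```text
[0.50207079 0.09260019 0.14031345] 0.003796635519035211 0.0 [-0.15352331 -0.67346761  0.11236961]
```

View pics/m.png

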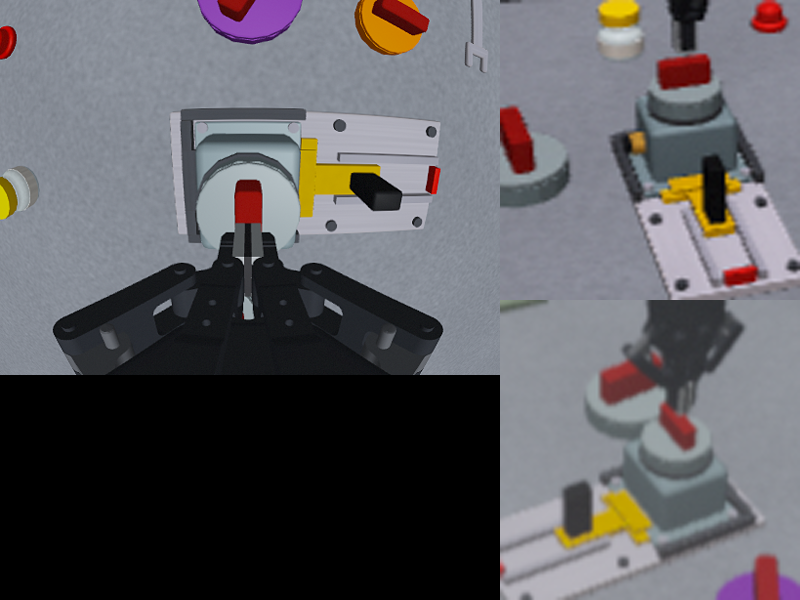

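```bash
python3 - <<'E'
from h import *
s=sense(); p=s["position"]; R=Ro.from_euler("xyz",s["ee_rot"]).as_matrix(); m=camera_model("wrist")
print("cam",-m["R"].T@m["t"], s["q"].round(3))
tip=p+R[:,2]*.025
k=500/512
for n,X in (("tcp",p),("tip",tip),("bar",np.array([.4997,.0935,.136])),("bar-x",np.array([.4997,.0935,.136])-.026*np.array([.9917,.129,0])),("bar+x",np.array([.4997,.0935,.136])+.026*np.array([.9917,.129,0]))):
    a=proj("side",X); b=proj("scene",X)
    print(n,"wrist",(fish(m,X)*k).round(),"side",((a-[190,155])*3+[500,0]).round(),"scene",((b-[225,130])*3+[500,300]).round())
E
```

```text
cam [0.57604476 0.10392323 0.28731759] [ 0.013  0.16   1.787 -0.     1.194  1.454]
tcp wrist [250. 234.] side [684.  55.] scene [679. 411.]
tip wrist [249. 216.] side [685.  78.] scene [678. 430.]
bar wrist [248. 234.] side [682.  58.] scene [679. 413.]
bar-x wrist [248. 270.] side [656.  62.] scene [666. 398.]
bar+x wrist [248. 191.] side [708.  55.] scene [692. 428.]
```

The visible fingertips end at the bar's top in both fixed views (side (688,50), scene (680,412)). The nominal tip should be 25 mm lower. Either the fingers are hidden in the bar or they stand higher than I think, so I rise 4 cm and compare without occlusion.

Emit:
carry_out(targets=[{"offset":[0,0,-0.02],"angular":[0,0,0],"fingers":0},{"offset":[0,0,-0.02],"angular":[0,0,0],"fingers":0},{"offset":[0,0,0],"angular":[0,0,0],"fingers":0}])

```text
clock: 8.1
position: [0.503, 0.0926, 0.1812]
ee_rot: [3.141, -0.004, 0.13]
ft_force: [0.5, -0.5, -1.3]
finger_gap: 0.001
gripper_force: 0.0
```

```bash
python3 - <<'E'
from h import *
q=sense(); p=q["position"]; R=Ro.from_euler("xyz",q["ee_rot"]).as_matrix(); m=camera_model("wrist")
print(p,q["ee_rot"],q["finger_gap"])
s=camera("side")[135:235,190:290,::-1]; c=camera("scene")[105:205,225:325,::-1]; w=camera("wrist")[150:300,181:331,::-1]
r=lambda i,z:cv2.resize(i,z,interpolation=cv2.INTER_CUBIC)
big=np.zeros((400,800,3),np.uint8); big[:,:400]=r(s,(400,400)); big[:,400:]=r(c,(400,400))
for d in (0,.025):
    X=p+R[:,2]*d
    for a in ((proj("side",X)-[190,135])*4,(proj("scene",X)-[225,105])*4+[400,0]):
        print(d,a.round()); cv2.circle(big,tuple(int(v) for v in a),3,(0,255,0),1)
cv2.imwrite("pics/m2.png",big)
E
```

```text
[0.50304296 0.09264091 0.18124894] [ 3.14112194 -0.00423923  0.12966975] 0.0009380080223099538
0 [246. 103.]
0 [642. 206.]
0.025 [247. 134.]
0.025 [640. 232.]
```

View pics/m2.png

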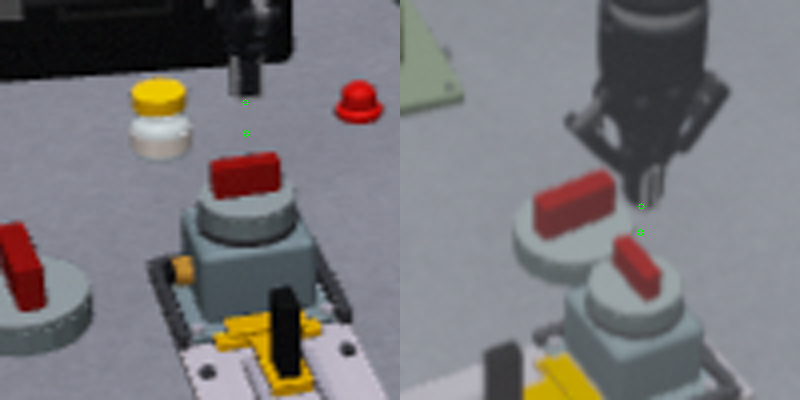

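The visible tips are at side (246,96) and scene (652,206), which is well off the reported tip (lower green marks). I triangulate the real tip.

```bash
python3 - <<'E'
from h import *
q=sense(); p=q["position"]
f=least_squares(lambda X:np.r_[proj("side",X)-(251.5,159),proj("scene",X)-(225+252/4,105+206/4)],p)
print("tip",f.x.round(4),"res",f.fun.round(1),"reported tip",p-[0,0,.025])
f=least_squares(lambda X:np.r_[proj("side",X)-(190+246/4,135+156/4),proj("scene",X)-(225+237/4,105+255/4)],p)
# DH sanity: does reported position agree with joints? 
print(q["q"].round(4), "bar", f.x.round(4),f.fun.round(1))
m=camera_model("wrist"); print("cam rel TCP (tool axes)",Ro.from_euler("xyz",q["ee_rot"]).inv().apply(-m["R"].T@m["t"]-p).round(4))
E
```

```text
tip [0.5046 0.1004 0.1819] res [ 0.2  0.3  0.1 -0.4] reported tip [0.50083954 0.09258362 0.15354364]
[0.0127 0.1143 1.7517 0.     1.2772 1.4539] bar [0.5027 0.0917 0.1365] [ 0.3  0.5  0.2 -0.6]
cam rel TCP (tool axes) [ 0.0753 -0.0016 -0.1475]
```

Only the height is off. Sideways the pads are centred on the bar, at wrist x = 248 for both. The real tips stand at about the reported TCP height, roughly 25 mm higher than nominal. So I go about 25 mm deeper: open, then descend to a reported z of about 0.115.

Emit:
carry_out(targets=[{"offset":[0,0,0],"angular":[0,0,0],"fingers":100},{"offset":[0,0,0],"angular":[0,0,0],"fingers":100},{"offset":[0,0,0],"angular":[0,0,0],"fingers":100},{"offset":[0,0,0.02],"angular":[0,0,0],"fingers":100},{"offset":[0,0,0.02],"angular":[0,0,0],"fingers":100}])

```text
clock: 8.88
position: [0.5019, 0.0926, 0.1393]
ee_rot: [3.141, -0.001, 0.13]
ft_force: [0.2, -0.8, -0.3]
finger_gap: 0.997
gripper_force: 0.0
```

Emit:
carry_out(targets=[{"offset":[0,0,0.012],"angular":[0,0,0],"fingers":100},{"offset":[0,0,0.01],"angular":[0,0,0],"fingers":100},{"offset":[0,0,0],"angular":[0,0,0],"fingers":100},{"offset":[0,0,0],"angular":[0,0,0],"fingers":100}])

```text
clock: 9.38
position: [0.5021, 0.0926, 0.1181]
ee_rot: [3.141, -0.001, 0.13]
ft_force: [-1.0, -0.5, -0.7]
finger_gap: 1.002
gripper_force: 0.0
```

```bash
python3 - <<'E'
from h import *
q=sense(); p=q["position"]; print(p,q["ft_force"],q["finger_gap"])
s=camera("side")[135:235,190:290,::-1]; c=camera("scene")[105:205,225:325,::-1]
r=lambda i:cv2.resize(i,(400,400),interpolation=cv2.INTER_CUBIC)
cv2.imwrite("pics/m3.png",np.hstack([r(s),r(c)]))
E
```

```text
[0.5021299  0.09259775 0.11809291] [-1.00736531 -0.50334359 -0.67506943] 1.0024162339020153
```

View pics/m3.png

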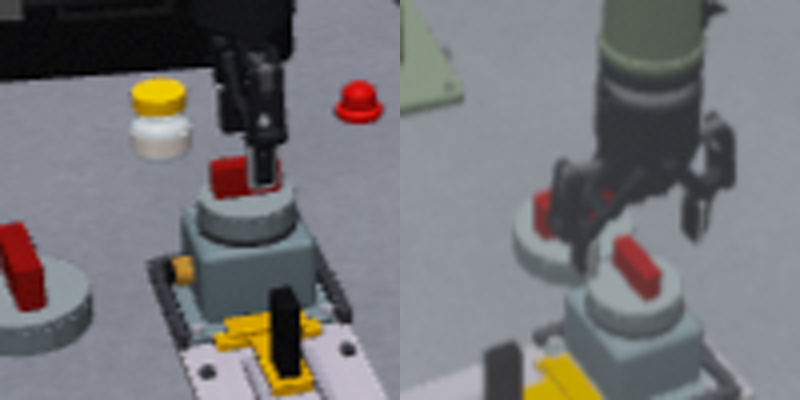

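In the crop, the near finger's tip is at side (262,188) and scene (585,278), and the far tip at scene (693,240). I triangulate the near tip.

```bash
python3 - <<'E'
from h import *
p=sense()["position"]
f=least_squares(lambda X:np.r_[proj("side",X)-(255.5,182),proj("scene",X)-(271.25,174.5)],p); print("near tip",f.x.round(4),f.fun.round(1))
a=.1295
for z in (.11,.12,.13): 
  for s in (-1,1): X=np.array([p[0]-np.sin(a)*s*.045,p[1]+np.cos(a)*s*.045,z]); print(z,s,((proj("scene",X)-[225,105])*4+[400,0]).round(),((proj("side",X)-[190,135])*4).round())
E
```

```text
near tip [0.5097 0.047  0.1331] [ 0.4  0.6  0.2 -0.7]
0.11 -1 [585. 297.] [262. 218.]
0.11 1 [687. 261.] [234. 162.]
0.12 -1 [586. 287.] [262. 206.]
0.12 1 [688. 251.] [233. 150.]
0.13 -1 [586. 277.] [261. 194.]
0.13 1 [689. 241.] [233. 138.]
```

Consistent: open tips are at 0.131, so closed tips would be at about 0.119. I go 5 mm deeper and grip.

Emit:
carry_out(targets=[{"offset":[0,0,0.005],"angular":[0,0,0],"fingers":60},{"offset":[0,0,0],"angular":[0,0,0],"fingers":0},{"offset":[0,0,0],"angular":[0,0,0],"fingers":0},{"offset":[0,0,0],"angular":[0,0,0],"fingers":0},{"offset":[0,0,0],"angular":[0,0,0],"fingers":0}], newtons=100)

```text
clock: 10.1
position: [0.5019, 0.0926, 0.1129]
ee_rot: [3.141, -0.001, 0.13]
ft_force: [-1.3, -0.7, 2.2]
finger_gap: 0.162
gripper_force: 97.8
```

Emit:
carry_out(targets=[{"offset":[0,0,0],"angular":[0,0,0],"fingers":0}])

```text
clock: 10.22
position: [0.5019, 0.0926, 0.1129]
ee_rot: [3.142, -0.001, 0.13]
ft_force: [-0.0, -0.2, 2.9]
finger_gap: 0.162
gripper_force: 97.8
```

Emit:
carry_out(targets=[{"offset":[0,0,0],"angular":[0,0,-5],"fingers":0},{"offset":[0,0,0],"angular":[0,0,-8],"fingers":0},{"offset":[0,0,0],"angular":[0,0,-8],"fingers":0},{"offset":[0,0,0],"angular":[0,0,0],"fingers":0}])

```text
clock: 10.72
position: [0.5015, 0.093, 0.1129]
ee_rot: [-3.141, -0.0, 0.495]
ft_force: [-1.8, 1.4, 3.9]
finger_gap: 0.16
gripper_force: 98.5
```

```bash
python3 -c "
from h import *
s=sense();print(s)"
```

```text
{'clock': 10.725, 'q': array([1.30415216e-02, 1.96468067e-01, 1.80782694e+00, 8.77822983e-04,
       1.13732989e+00, 1.08884726e+00]), 'qvel': array([ 0.00233899, -0.00036122,  0.00044569, -0.00359788, -0.00147942,
        0.03249356]), 'joint_efforts': array([ -1.07855961, -32.06784368, -24.5708406 ,  -0.46624239,
        -0.55510489,  -0.19494762]), 'position': array([0.50149976, 0.0930036 , 0.11289478]), 'ee_rot': array([-3.14087176e+00, -3.40543399e-04,  4.94621749e-01]), 'ft_force': array([-1.77996044,  1.42427007,  3.86646793]), 'torque': array([0.285575  , 0.30557919, 0.05777493]), 'gripper_force': 98.46981883049011, 'finger_gap': 0.16018399995584068}
```

Emit:
carry_out(targets=[{"offset":[0,0,0],"angular":[0,0,-8],"fingers":0},{"offset":[0,0,0],"angular":[0,0,-8],"fingers":0},{"offset":[0,0,0],"angular":[0,0,-8],"fingers":0},{"offset":[0,0,0],"angular":[0,0,-8],"fingers":0},{"offset":[0,0,0],"angular":[0,0,0],"fingers":0}])

```text
clock: 11.35
position: [0.5009, 0.0934, 0.1129]
ee_rot: [-3.14, -0.001, 1.053]
ft_force: [-3.3, 2.4, 6.1]
finger_gap: 0.159
gripper_force: 98.7
```

```bash
python3 - <<'E'
from h import *
s=sense();print(s["ee_rot"],s["torque"],s["finger_gap"])
r=lambda i:cv2.resize(i,(400,400),interpolation=cv2.INTER_CUBIC)
w=camera("wrist")[100:300,156:356,::-1]; c=camera("scene")[105:205,225:325,::-1]
cv2.imwrite("pics/m4.png",np.hstack([r(w),r(c)]))
E
```

```text
[-3.13973699e+00 -7.08965171e-04  1.05275602e+00] [0.46224888 0.52851693 0.07180233] 0.1592096283673793
```

View pics/m4.png

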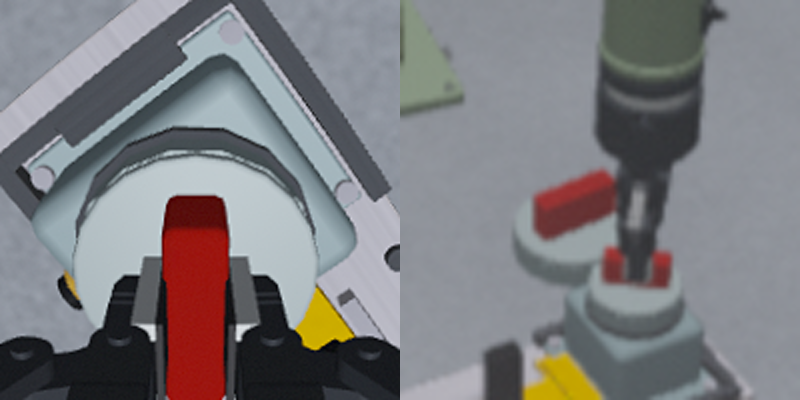

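The red bar lies squarely between the pads (left view, x = 195) and has turned with them, and the box is still seated. It has turned about 0.92 rad so far; 17° more gives 1.22.

Emit:
carry_out(targets=[{"offset":[0,0,0],"angular":[0,0,-9],"fingers":0},{"offset":[0,0,0],"angular":[0,0,-8],"fingers":0},{"offset":[0,0,0],"angular":[0,0,0],"fingers":0},{"offset":[0,0,0],"angular":[0,0,0],"fingers":0}])

```text
clock: 11.95
position: [0.5007, 0.0935, 0.1129]
ee_rot: [-3.14, -0.001, 1.349]
ft_force: [-3.5, 2.7, 7.4]
finger_gap: 0.163
gripper_force: 98.7
```

Emit:
carry_out(targets=[{"offset":[0,0,-0.002],"angular":[0,0,0],"fingers":0},{"offset":[0,0,-0.003],"angular":[0,0,0],"fingers":0},{"offset":[0,0,0],"angular":[0,0,0],"fingers":0}])

```text
clock: 12.32
position: [0.5016, 0.0931, 0.1177]
ee_rot: [-3.141, -0.001, 1.35]
ft_force: [-2.9, 6.1, 2.7]
finger_gap: 0.153
gripper_force: 100.9
```

It lifts freely. I carry on up to about 33 mm.

Emit:
carry_out(targets=[{"offset":[0,0,-0.006],"angular":[0,0,0],"fingers":0},{"offset":[0,0,-0.008],"angular":[0,0,0],"fingers":0},{"offset":[0,0,-0.008],"angular":[0,0,0],"fingers":0},{"offset":[0,0,-0.006],"angular":[0,0,0],"fingers":0},{"offset":[0,0,0],"angular":[0,0,0],"fingers":0}])

```text
clock: 12.95
position: [0.5022, 0.0924, 0.1463]
ee_rot: [3.14, -0.0, 1.351]
ft_force: [-0.3, 0.9, -1.6]
finger_gap: 0.154
gripper_force: 103.1
```

Emit:
carry_out(targets=[{"offset":[0,0,0],"angular":[0,0,0],"fingers":0},{"offset":[0,0,0],"angular":[0,0,0],"fingers":0}])

```text
clock: 13.2
position: [0.5012, 0.0926, 0.1451]
ee_rot: [-3.141, 0.0, 1.351]
ft_force: [0.9, 1.0, -0.9]
finger_gap: 0.154
gripper_force: 103.1
```

```bash
python3 - <<'E'
from h import *
print(sense()["position"])
r=lambda i:cv2.resize(i,(400,400),interpolation=cv2.INTER_CUBIC)
w=camera("side")[135:235,190:290,::-1]; c=camera("scene")[105:205,225:325,::-1]
cv2.imwrite("pics/m5.png",np.hstack([r(w),r(c)]))
E
```

```text
[0.50119152 0.0925535  0.14506336]
```

View pics/m5.png

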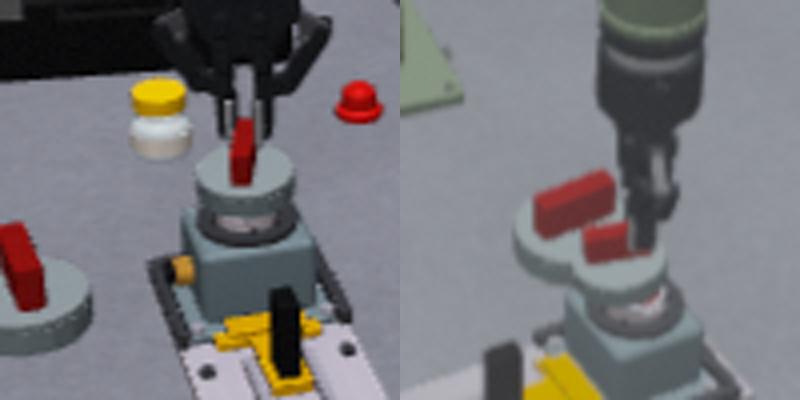

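The cap hangs level over the neck, with its lower rim's bottom at side y≈213 and scene y≈305. I check the lift numerically.

```bash
python3 - <<'E'
from h import *
t=np.linspace(0,6.28,90)
for L in (0,.017,.022,.027,.032,.037):
    P=np.array([[.5005+.036*np.cos(a),.0927+.036*np.sin(a),.088+L] for a in t])
    a=np.array([(proj("side",x)-[190,135])*4 for x in P]); b=np.array([(proj("scene",x)-[225,105])*4+[400,0] for x in P])
    print(L,a[:,1].max().round(),a[:,0].min().round(),a[:,0].max().round(),b[:,1].max().round(),b[:,0].min().round(),b[:,0].max().round())
E
```

```text
0 239.0 198.0 294.0 330.0 588.0 681.0
0.017 219.0 197.0 294.0 314.0 589.0 683.0
0.022 213.0 197.0 294.0 309.0 589.0 683.0
0.027 207.0 197.0 294.0 304.0 589.0 684.0
0.032 201.0 196.0 293.0 299.0 589.0 684.0
0.037 195.0 196.0 293.0 294.0 589.0 684.0
```

The cap's scene outline (x 573–667) sits about 16 px left of where it should be. It may have slipped along the pads, so I check numerically with red and grey segmentation.

```bash
python3 - <<'E'
from h import *
t=np.linspace(0,6.28,90)
def ft(v):
    cx,cy,L=v
    P=np.array([[cx+.036*np.cos(a),cy+.036*np.sin(a),.088+L] for a in t])
    a=np.array([(proj("side",x)-[190,135])*4 for x in P]); b=np.array([(proj("scene",x)-[225,105])*4+[400,0] for x in P])
    return [(a[:,0].min()+a[:,0].max())/2-245.5,a[:,1].max()-213,(b[:,0].min()+b[:,0].max())/2-620,b[:,1].max()-305]
f=least_squares(ft,[.5,.09,.03],diff_step=1e-3);print("cap",f.x.round(4),np.round(f.fun,1))
w=cv2.imread("pics/m4.png")[:,:400]; now=camera("wrist")[:,:,::-1]
cv2.imwrite("wnow.png",now)
def red(i):
    i=i.astype(int); return (i[...,2]>110)&(i[...,1]<60)&(i[...,0]<60)
k=red(now)[100:300,156:356]; r4=red(w)
for nm,kk,s in (("m4",r4,2),("now",k,1)):
    n,l,st,c=cv2.connectedComponentsWithStats(kk.astype(np.uint8)); i=1+st[1:,4].argmax(); print(nm,st[i][:4]/s,c[i]/s)
m=camera_model("wrist"); q=sense(); p=q["position"]; R=Ro.from_euler("xyz",q["ee_rot"]).as_matrix()
for dx in (.026,.016,.006):
  for z in (0,.024): print(dx,z,(fish(m,p+R[:,0]*dx-R[:,2]*z)-[156,100]).round(1))
E
```

```text
Traceback (most recent call last):
  File "h.py", line 6, in proj
    m=camera_model(n); c=m["R"]@X+m["t"]; p=m["intrinsics"]@c; return p[:2]/p[2]
ValueError: time passes only in moves, steps and waits
```

Too many camera_model calls, it seems; I cache the models.

```bash
sed -i 's/^def proj(n,X):/import functools\ncm=functools.lru_cache(camera_model)\ndef proj(n,X):/; s/    m=camera_model(n); c=/    m=cm(n); c=/' h.py; python3 - <<'E'
from h import *
t=np.linspace(0,6.28,90)
def ft(v):
    cx,cy,L=v
    P=np.array([[cx+.036*np.cos(a),cy+.036*np.sin(a),.088+L] for a in t])
    a=np.array([(proj("side",x)-[190,135])*4 for x in P]); b=np.array([(proj("scene",x)-[225,105])*4+[400,0] for x in P])
    return [(a[:,0].min()+a[:,0].max())/2-245.5,a[:,1].max()-213,(b[:,0].min()+b[:,0].max())/2-620,b[:,1].max()-305]
f=least_squares(ft,[.5,.09,.03],diff_step=1e-3);print("cap",f.x.round(4),np.round(f.fun,1))
w=cv2.imread("pics/m4.png")[:,:400]; now=camera("wrist")[:,:,::-1]
cv2.imwrite("wnow.png",now)
def red(i):
    i=i.astype(int); return (i[...,2]>110)&(i[...,1]<60)&(i[...,0]<60)
k=red(now)[100:300,156:356]; r4=red(w)
for nm,kk,s in (("m4",r4,2),("now",k,1)):
    n,l,st,c=cv2.connectedComponentsWithStats(kk.astype(np.uint8)); i=1+st[1:,4].argmax(); print(nm,st[i][:4]/s,c[i]/s)
m=camera_model("wrist"); q=sense(); p=q["position"]; R=Ro.from_euler("xyz",q["ee_rot"]).as_matrix()
for dx in (.026,.016,.006):
  for z in (0,.024): print(dx,z,(fish(m,p+R[:,0]*dx-R[:,2]*z)-[156,100]).round(1))
E
```

```text
cap [0.4996 0.0795 0.0292] [ 0.2  0.2  0.1 -0.3]
m4 [ 81.  114.   33.5  86. ] [ 97.63613763 155.43123508]
now [ 84. 143.  28.  57.] [ 97.51344262 171.52721311]
0.026 0 [98.4 97.3]
0.026 0.024 [ 98.6 114.7]
0.016 0 [ 98.4 114.9]
0.016 0.024 [ 98.6 134.7]
0.006 0 [ 98.3 131.7]
0.006 0.024 [ 98.5 153.4]
```

The cap has slipped about 14 mm along the bar, towards −tool x. It now sits at (0.4996, 0.0795) against the neck at about (0.500, 0.093), lifted 29 mm. I carry it back over the neck with +tool x, grip harder and see whether it still creeps.

Emit:
carry_out(targets=[{"offset":[0.003,0,0],"angular":[0,0,0],"fingers":0},{"offset":[0.004,0,-0.001],"angular":[0,0,0],"fingers":0},{"offset":[0.004,0,-0.001],"angular":[0,0,0],"fingers":0},{"offset":[0.002,0,-0.001],"angular":[0,0,0],"fingers":0},{"offset":[0,0,0],"angular":[0,0,0],"fingers":0}], newtons=110)

```text
clock: 13.98
position: [0.5045, 0.1055, 0.1487]
ee_rot: [3.141, -0.0, 1.352]
ft_force: [0.4, -0.3, -1.1]
finger_gap: 0.151
gripper_force: 108.7
```

```bash
cat > cap.py <<'E'
from h import *
def red(i):
    i=i.astype(int); return (i[...,2]>110)&(i[...,1]<60)&(i[...,0]<60)
q=sense(); p=q["position"]; print(p.round(4),q["ee_rot"].round(3),q["finger_gap"].round(3),q["gripper_force"])
for j in range(2):
    k=red(camera("wrist")[:,:,::-1])[100:300,156:356]
    n,l,st,c=cv2.connectedComponentsWithStats(k.astype(np.uint8)); i=1+st[1:,4].argmax(); print("wrist bar",st[i][:4],c[i].round(1))
    for n in range(1): pass
c=camera("scene")[:,:,::-1]; s=camera("side")[:,:,::-1]
old=cv2.imread("pics/m5.png")
t=np.linspace(0,6.28,60)
# registration of the cap patch (disc's left rim) against the m5 picture
for nm,im,o,(x0,y0),(a,b,w,h) in (("side",s,old[:,:400],(190,135),(190,150,110,66)),("scene",c,old[:,400:],(225,105),(168,250,105,58))):
    cur=cv2.resize(im[y0:y0+100,x0:x0+100],(400,400),interpolation=cv2.INTER_CUBIC)
    r=cv2.matchTemplate(cur,o[b:b+h,a:a+w],cv2.TM_CCOEFF_NORMED); _,v,_,xy=cv2.minMaxLoc(r); print(nm,"shift px/4",xy[0]-a,xy[1]-b,round(v,3))
E
python3 cap.py
```

```text
Traceback (most recent call last):
  File "cap.py", line 4, in <module>
    q=sense(); p=q["position"]; print(p.round(4),q["ee_rot"].round(3),q["finger_gap"].round(3),q["gripper_force"])
                                                                      ^^^^^^^^^^^^^^^^^^^^^
AttributeError: 'float' object has no attribute 'round'
```

```bash
sed -i 's/q\["finger_gap"\].round(3)/q["finger_gap"]/' cap.py; python3 cap.py
```

```text
[0.5045 0.1055 0.1487] [ 3.141 -0.     1.352] 0.15136102268495294 108.74854803085327
wrist bar [ 84 143  28  57] [ 97.5 171.6]
wrist bar [ 84 143  28  57] [ 97.5 171.5]
side shift px/4 2 -13 0.936
scene shift px/4 17 -5 0.851
```

The bar is at the same place between the pads as before (no creep). The cap centre is now at about (0.5025, 0.092), within about 3 mm of the neck axis, about 32 mm up, level and held with 109 N. Handing in.

```bash
python3 -c "
from plant import *
print(job_done())"
```

```text
the job is handed in; nothing more can be done
None
```

The job is handed in, verdict not shown: brace pushed to its end stop, cap unscrewed about 1.22 rad and held level about 2 cm above the neck, after it slipped about 14 mm in the grip during the lift and I re-centred it to within about 3 mm of the neck axis.

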